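Close up the staining line and hold the slide basket over the next dish

ROBOT

A 7-joint arm with a two-finger parallel gripper is mounted at the origin on a cart in front of the work surface, level with it; the furniture and walls round the work are solid. World frame = base frame: x ahead of the robot, y to its left, z up, the work surface at z = 0. Lengths are in mm, angles in degrees, forces in N, time in s.
With the tool pointing down it reaches from about 350 to 900 mm from the base axis. Payload 8.1 kg.
Tool frame: the origin (TCP) lies at the very end of the fingers, on their centre line; the grasp point (between the pads) lies 19 mm behind it; z points along the fingers, y is the line along which they close (so a half turn about z gives the same grasp; the last joint's range is limited). The gripper opens to 85 mm and grips with 20 to 120 N. Pads are 22 mm wide; open, the fingers measure 114 mm over their backs; the gripper's body (76 mm by 85 mm) begins 54 mm behind the grasp point. The pads swing forward as they close: fully open they stand 13 mm farther back than shut.
Start: joints at [69.465, 24.895, 1.432, 90.138, -0.665, 64.973, -4.303], TCP at [158.112, -604.683, 231.323] pointing down, gripper open.
Joint ranges: [-149.89, 149.89], [-25.12, 119.58], [-72.63, 75.52], [4.76, 147.25], [-75.54, 255.54], [6.69, 114.76], [-157.13, 157.13]. Speed limits (degrees/s): [127.2, 127.2, 172.46, 172.46, 180, 180, 180].

INTERFACE

Orientations are given as [roll, pitch, yaw] about the fixed x, y, z axes, in that order (R = Rz(yaw) Ry(pitch) Rx(roll)).
In Python, from cell import state, camera, camera_params, job_done gives the robot as it stands.
- The arm moves only by the tool move_arm, never from a script. Its argument "steps" is a list of rows, each a list of 5 numbers: the shift along the tool's x, y, z scaled (see below), then the turn about the tool's z scaled (see below), then the gripper's target within -1 to 1 (fully open at 1, half-way at 0, shut at -1). A call has 1 to 5 rows; each row shifts and turns the commanded pose from where the row before left it, along the tool's axes as they then stand; what a row does not reach is not made up. The controller multiplies each number of a shift by 0.06 m and each number of a turn by 0.15 rad. A row lasts 1/8 s, in which the tool goes at most 62.5 mm and 10.7 degrees, less where a joint would pass 70% of its speed; a pose out of reach is approached as far as the arm can. A call with a number of a shift or a turn outside -1 to 1 is refused whole. A call with a gripper value outside its range is refused whole. The fingers move at their own pace and stop on an object; "newtons" is the grip in N (left out, the last holds). Time passes only in rows, so rows that do not move let the fingers close. It gives the time, the measured TCP pose, the force, the opening and the grip force at its end, in the units of the state.
- state(): the state, without advancing time (a new reading comes with each control period).
- camera(name): name is "scene" or "top"; returns the picture (384x512x3 uint8, red, green, blue); there is no depth.
- camera_params(name): a dict with "fx", "fy", "cx", "cy" (pixels), "rvec" (rotation vector, rad) and "tvec" (3), from world to camera coordinates, as OpenCV has them. Camera axes: x right, y down, z forward; pixel columns grow to the right and rows downward; lengths in mm; the calibration is good to about 2 mm. A picture is of the moment at which its call begins. camera_params takes no time and is no camera call.
- job_done(): hands the job in; it is judged then, once.
The state is a dict: "time_s": time; "q": joint angles; "qd": joint speeds; "tau": joint torques, N m; "position": TCP position; "orientation": TCP orientation; "wrist_force": force on the tool from outside, world axes, zero at the start; "wrist_torque": the same for the moment, N m; "opening": opening from 0.0 (shut) to 1.0 (fully open); "grip_force": force on a finger pad.
Only numpy, scipy, OpenCV 4.12 (cv2) and the standard library are available. Lean on these libraries where they do the work, as an engineer would, in place of code of your own. Each camera call takes 0.05 s, during which the arm holds its last target. There are 200 camera calls.

TASK

Close up the staining line so that no drips fall between the dishes: push the loose green dish along the drip tray until it stands flush against the covered grey dish. Then lift the slide basket out of the blue dish by its black grip and carry it level over the covered dish without bumping the cover. Finish while holding it still over the green dish, level, centred and square so that it could be lowered straight in, its underside about 15 mm (a finger's breadth) above the rim, never touching that dish, and leave everything else where it is.

Things in the scene. Friction and masses are not known exactly. Their poses are not given: they have to be found in the camera images.
- line: Staining line, fixed to the desk: steel drip tray 118 x 308 mm, floor 4 mm thick, rims 14 mm high (inside 110 x 300), with a blue and a grey dish fixed in it side by side, touching. Origin: centre of the tray's underside, on the desk. z up; y along the row from blue over grey to green, x across it, away from the robot. Dish centres: blue y -109 mm, grey -29; green when flush +51; x 0.
- blue_dish (a point): Centre of the blue dish's mouth, 66 mm above the desk. All three dishes are alike: open tubs, outside 104 mm (x) by 80 (y) by 62 high, walls and floor 4 mm, inside 96 x 72; plain upright y sides; a finger ledge sticks out 11 mm at each x end, 3 to 9 mm below the rim. They stand on the tray floor.
- grey_dish (a point): Centre of the mouth of the grey, covered dish, at rim height (66 mm above the desk).
- green_dish: Loose green dish, 0.17 to 0.35 kg, shaped like the others. It slides on the tray floor along the line's y, with 3 mm play to each long tray rim, and starts 16 to 45 mm short of the grey dish, towards the tray's +y end. Origin: centre of its underside, 4 mm above the desk; axes as the line's; rim 62 mm above the origin.
- cover: Loose white cover on the grey dish, 0.1 kg: plate 104 x 78 x 5 mm, a lip reaching 4 mm into the dish, a round knob 20 mm wide in the middle. Origin: centre of the plate's underside, at rim height; the knob's top is 24 mm above it (90 mm above the desk).
- basket: White basket of microscope slides, 0.11 to 0.23 kg, standing on the floor of the blue dish (8 mm above the desk): rack 84 mm (x) by 60 (y) by 32 high, about 6 mm play all round when centred in a dish; a steel wire bail over it carries a black grip. Origin: centre of its underside; x along the slides and the grip, within a few degrees of the line's x; z up.
- basket_grip (a point): Centre of the basket's black grip, 116 mm above the basket's underside: a bar 52 mm long (basket x), 10 thick (y), 12 high, to be pinched across y from above. Wires run from its ends down to the rack's ends at x = +-42 mm; between grip and rack it is open.
- coplin_jar: Bystander: glass staining jar with violet filling, 60 mm wide, 112 mm tall. Origin: centre of its underside.
- wash_bottle: Bystander: white wash bottle with red cap and bent spout, 62 x 87 x 190 mm. Origin: centre of its underside.
- bottle_amber: Bystander: amber dropper bottle with a glass rod, 48 mm wide, 135 mm tall. Origin: centre of its underside.
- lab_timer: Bystander: white standing timer, 20 x 66 x 64 mm. Origin: centre of its underside.
- immersion_oil: Bystander: small brown bottle with black cap, 26 mm wide, 68 mm tall. Origin: centre of its underside.
- forceps: Bystander: steel forceps lying flat, 13 x 125 x 10 mm. Origin: centre of its underside.
- marker_red: Bystander: red marker lying flat, 12 x 125 x 12 mm. Origin: centre of its underside.
Not all that is in view belongs to the job. There is more than one size of the green_dish; the job needs the larger.

How it is judged:
By the outcome, as a careful person would: the job done as asked, in the order asked, and still so for the second after the job is handed in, while the arm keeps its last pose, push and grip.
It also fails if it takes over 59 s, if anything falls off the work surface, if the arm or the gripper's body presses on something with over 40 N, if the wrist force passes 120 N, or if a joint passes its speed limit or range.

## Working session

There is one attempt and no reset: what is moved stays moved. The work goes in short steps, Python scripts to look and compute and a tool call to move; the robot and the scene stay as the last step left them, time stands still between calls to the robot, and variables do not carry over. Pictures are saved under pics/ and viewed, at most 10 in all, crops included, and the job is handed in when it is done.

Besides the shell and the picture viewer there is one more tool, called after "Call:" as a command line: name --pt "numbers of a row" for each row, then --argument value for the rest. move_arm: Moves the arm, as the interface text tells. Shifts and turns lie within -1 to 1; 1 stands for 0.06 m of shift or 0.15 rad of turn. Its arguments: {"type":"object","properties":{"steps":{"type":"array"},"newtons":{"type":"number"}},"required":["steps"]}

```bash
mkdir -p pics; python3 - <<'E'
from cell import *
import cv2,numpy as np
for n in("scene","top"):
    p=camera_params(n);print(n,{k:np.round(v,3).tolist() for k,v in p.items()})
    R=cv2.Rodrigues(np.array(p['rvec'],float))[0];print(-R.T@np.array(p['tvec'],float).ravel())
    cv2.imwrite(f"pics/{n}0.png",cv2.resize(camera(n)[:,:,::-1],(800,600)))
print(state())
E
```

```text
scene {'fx': 385.661, 'fy': 385.661, 'cx': 259.183, 'cy': 197.634, 'rvec': [0.725, -2.486, 1.313], 'tvec': [396.515, 345.815, 797.724]}
[106.26012401 607.58895004 729.87599092]
top {'fx': 421.409, 'fy': 421.409, 'cx': 260.277, 'cy': 192.084, 'rvec': [2.189, -2.193, 0.05], 'tvec': [-153.011, 561.631, 1286.556]}
[ 492.6935436  -163.58496033 1313.22576161]
{'time_s': 0.1, 'q': array([69.46455698, 24.93225376,  1.43064556, 90.18170513, -0.66311857,
       64.97263371, -4.30176445]), 'qd': array([ 0.05915262, -0.03500817,  0.05001453, -0.03068321,  0.00432053,
       -0.06616036, -0.00772833]), 'tau': array([ 4.42178833e-03, -6.71759605e+01,  1.02883346e+00, -3.16901779e+01,
        1.58325717e-02,  7.17628558e-03, -4.34785545e-05]), 'position': array([ 157.98085989, -604.26246527,  230.62136628]), 'orientation': array([-1.79922135e+02,  8.42692378e-03,  1.46549513e+01]), 'wrist_force': array([0.34030215, 0.33896998, 0.25509779]), 'wrist_torque': array([-0.00495386,  0.01260901, -0.06358321]), 'grip_force': 0.0, 'opening': 0.997503604014655}
```

View pics/scene0.png

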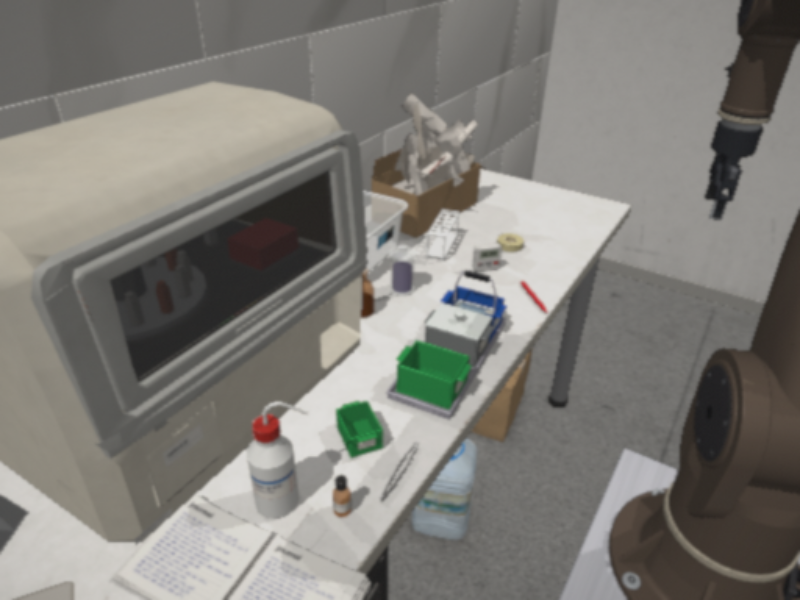

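View pics/top0.png

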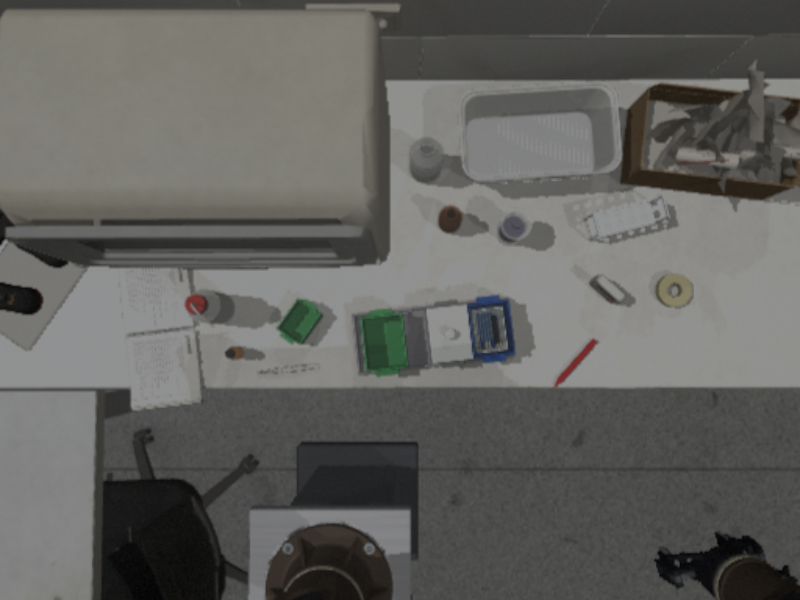

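The top view (800x600) shows the large green dish near (383,342), the white cover near (449,333), the blue dish with the basket near (492,328), and the small green decoy at (300,320). Next I'll measure them.

```bash
cat > h.py <<'E'
from cell import *
import cv2,numpy as np
def cam(n):
    p=camera_params(n);R=cv2.Rodrigues(np.array(p['rvec'],float))[0];t=np.array(p['tvec'],float).ravel()
    return p,R,t
def cast(n,uv,z):
    p,R,t=cam(n);uv=np.atleast_2d(np.array(uv,float))
    d=np.c_[(uv[:,0]-p['cx'])/p['fx'],(uv[:,1]-p['cy'])/p['fy'],np.ones(len(uv))]@R
    c=-R.T@t
    return (c+d*((z-c[2])/d[:,2])[:,None])
def proj(n,P):
    p,R,t=cam(n);q=np.atleast_2d(P)@R.T+t
    return np.c_[q[:,0]/q[:,2]*p['fx']+p['cx'],q[:,1]/q[:,2]*p['fy']+p['cy']]
def mask(im,col):
    h=cv2.cvtColor(im,cv2.COLOR_RGB2HSV)
    lo,hi={'green':((50,120,30),(80,255,255)),'blue':((105,120,40),(125,255,255))}[col]
    return cv2.inRange(h,lo,hi)
def big(m):
    c=cv2.findContours(m,cv2.RETR_EXTERNAL,cv2.CHAIN_APPROX_NONE)[0]
    return max(c,key=cv2.contourArea)
E
python3 - <<'E'
from h import *
im=camera("top");s=camera("scene")
for col in('green','blue'):
    c=big(mask(im,col)).reshape(-1,2)
    w=cast("top",c,66)[:,:2].astype(np.float32)
    print(col,cv2.boundingRect(c),cv2.minAreaRect(w))
cv2.imwrite("pics/c1.png",cv2.resize(im[180:250,215:340,::-1],None,fx=6.4,fy=6.4,interpolation=cv2.INTER_CUBIC)*1)
cv2.imwrite("pics/c2.png",cv2.resize(s[165:270,240:340,::-1],None,fx=5.7,fy=5.7,interpolation=cv2.INTER_CUBIC))
E
```

```text
green (243, 235, 12, 5) ((425.6529846191406, -119.65709686279297), (8.71964168548584, 33.75185775756836), 8.008379936218262)
blue (303, 216, 26, 16) ((460.53594970703125, -317.8554382324219), (36.81052017211914, 75.29798889160156), 14.47596263885498)
```

View pics/c1.png

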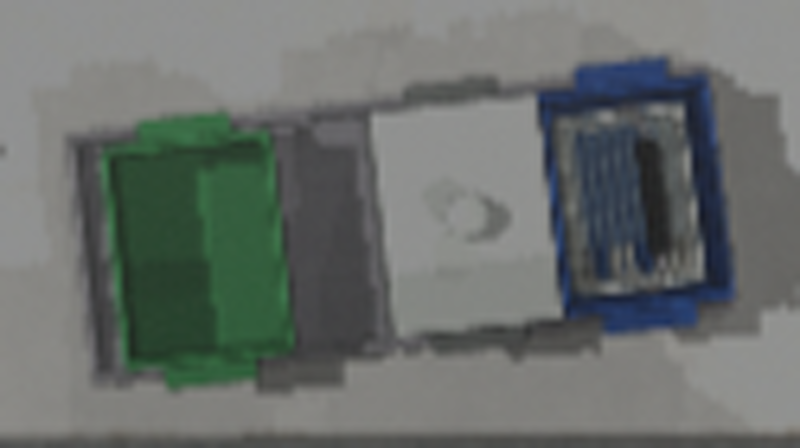

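View pics/c2.png

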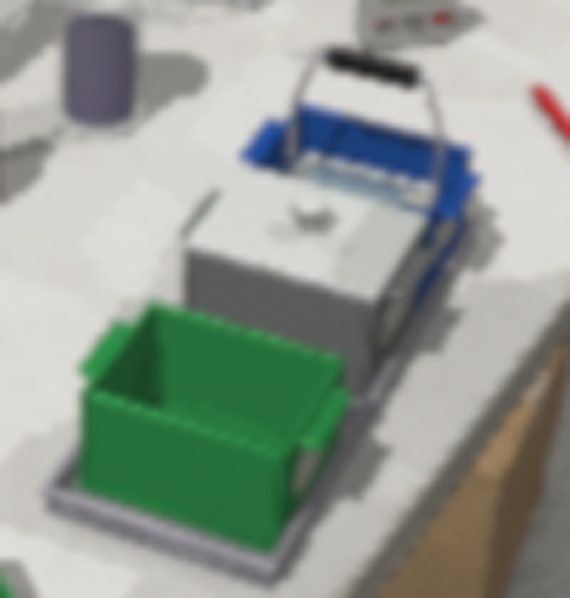

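The crops show the row clearly. In c1, the green rim corners are (105,150), (273,132), (293,350), (128,370), the cover is centred at about (465,217) and the grip at (654,198). In c2 the grip is at (373,66).

```bash
python3 - <<'E'
from h import *
T=lambda a:(np.array(a,float)+.5)/6.4-.5+[215,180]
S=lambda a:(np.array(a,float)+.5)/5.7-.5+[240,165]
def rect(nm,n,uv,z):
    w=cast(n,uv,z)[:,:2];c=w.mean(0)
    e=[w[i]-w[i-1] for i in range(4)]
    print(nm,np.round(c,1),"edges",[round(np.linalg.norm(x),1) for x in e],"ang",[round(np.degrees(np.arctan2(x[1],x[0])),1) for x in e])
rect("green T","top",T([(105,150),(273,132),(293,350),(128,370)]),66)
rect("blue T","top",T([(540,97),(710,72),(732,298),(567,318)]),66)
rect("cover T","top",T([(370,115),(538,97),(562,318),(390,338)]),71)
rect("green S","scene",S([(150,305),(345,362),(282,462),(85,395)]),66)
rect("cover S","scene",S([(232,170),(428,218),(378,302),(187,245)]),71)
print("knob",cast("top",T([(468,213)]),90),cast("scene",S([(312,212)]),88))
print("grip",cast("top",T([(654,198)]),124),cast("scene",S([(373,66)]),124))
print("grip ends T",cast("top",T([(645,142),(663,252)]),127),"S",cast("scene",S([(328,56),(418,76)]),124))
print("tray",cast("top",T([(68,138),(95,380)]),14))
# dark mask grip
for n,box in(("top",(300,195,335,235)),("scene",(290,165,320,185))):
    im=camera(n);h=im.max(2);x0,y0,x1,y1=box
    m=(h[y0:y1,x0:x1]<45).astype(np.uint8)
    cs=cv2.findContours(m,0,1)[0];k,l,st,ce=cv2.connectedComponentsWithStats(m)
    for i in range(1,k):
        if st[i,4]>10:print(n,st[i],cast(n,ce[i]+[x0,y0],124))
E
```

```text
green T [ 480.  -111.6] edges [np.float64(101.9), np.float64(78.2), np.float64(100.9), np.float64(76.6)] ang [np.float64(6.1), np.float64(-84.0), np.float64(-174.8), np.float64(96.8)]
blue T [ 504.6 -313.6] edges [np.float64(102.6), np.float64(79.5), np.float64(104.7), np.float64(76.5)] ang [np.float64(6.6), np.float64(-81.8), np.float64(-175.0), np.float64(96.8)]
cover T [ 495.2 -233.8] edges [np.float64(102.8), np.float64(77.9), np.float64(102.0), np.float64(79.4)] ang [np.float64(4.9), np.float64(-84.0), np.float64(-174.2), np.float64(96.5)]
green S [ 478.2 -107.1] edges [np.float64(76.3), np.float64(101.8), np.float64(80.0), np.float64(99.9)] ang [np.float64(-82.4), np.float64(-172.5), np.float64(96.2), np.float64(5.4)]
cover S [ 494.9 -229.9] edges [np.float64(73.5), np.float64(108.3), np.float64(79.6), np.float64(103.2)] ang [np.float64(-78.8), np.float64(-170.5), np.float64(97.2), np.float64(6.1)]
knob [[ 496.83450555 -234.10678551   90.        ]] [[ 490.35048933 -225.83455375   88.        ]]
grip [[ 503.15432739 -314.006842    124.        ]] [[ 504.19632006 -316.23370987  124.        ]]
grip ends T [[ 527.72480415 -309.89641962  127.        ]
 [ 479.4612712  -317.35802492  127.        ]] S [[ 528.78709099 -312.01520681  124.        ]
 [ 479.91764644 -320.39867319  124.        ]]
tray [[533.58390821 -45.90505348  14.        ]
 [417.40134616 -59.15689972  14.        ]]
top [14  7  5 18 52] [[ 504.06613835 -313.0510143   124.        ]]
scene [ 9 10 13  4 14] [[ 503.21940165 -314.08162864  124.        ]]
```

Call:
move_arm --pt "0.4 -0.4 0 0 -1" --pt "0.67 -0.7 0 0 -1" --pt "0.67 -0.7 0 0 -1" --pt "0.67 -0.7 0 0 -1" --pt "0.67 -0.7 0 0 -1"

```text
time_s: 0.92
position: [289.1, -370.5, 231.5]
orientation: [180.0, -0.0, 14.7]
wrist_force: [0.4, -0.2, -0.0]
opening: -0.0
grip_force: 0.0
```

Call:
move_arm --pt "0.67 -0.7 0 0 -1" --pt "0.67 -0.7 0 0 -1" --pt "0.67 -0.7 0 0 -1" --pt "0.67 -0.7 0 0 -1" --pt "0.4 -0.4 0 0.91 -1"

```text
time_s: 1.55
position: [419.7, -136.9, 231.6]
orientation: [-180.0, -0.1, 6.9]
wrist_force: [-0.4, -0.7, 0.4]
opening: -0.001
grip_force: 0.0
```

Call:
move_arm --pt "0.52 -0.72 0 0 -1" --pt "0.52 -0.72 0 0 -1" --pt "0 0 0.8 0 -1" --pt "0 0 0.8 0 -1" --pt "0 0 0 0 -1"

```text
time_s: 2.17
position: [467.8, -46.4, 133.0]
orientation: [-179.9, 0.4, 6.9]
wrist_force: [-1.3, -0.0, 1.3]
opening: -0.001
grip_force: 0.0
```

```bash
python3 - <<'E'
from h import *
s=camera("scene");print(state()['position'])
cv2.imwrite("pics/c3.png",cv2.resize(s[120:280,200:360,::-1],None,fx=3.7,fy=3.7,interpolation=cv2.INTER_CUBIC))
E
```

```text
[469.43638054 -46.42335124 135.0279265 ]
```

View pics/c3.png

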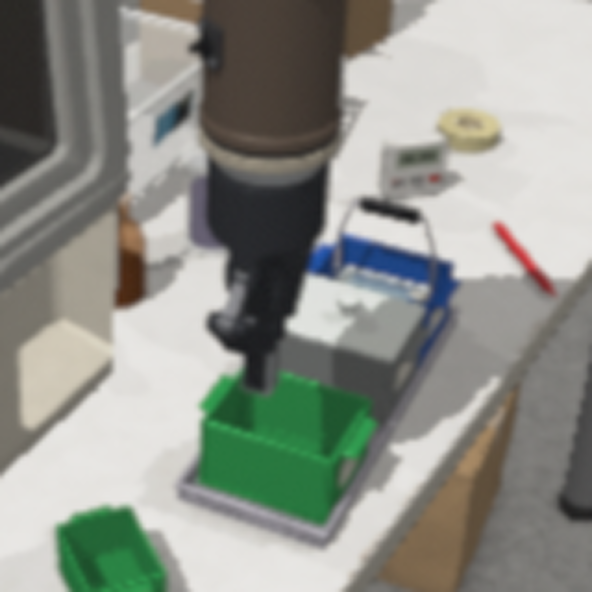

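The fingers hang above the +y end of the green dish. I'll shift out a little more for clearance, then go down.

Call:
move_arm --pt "0.05 -0.08 0 0 -1" --pt "0 0 0.4 0 -1" --pt "0 0 0.6 0 -1" --pt "0 0 0.6 0 -1" --pt "0 0 0 0 -1"

```text
time_s: 2.85
position: [472.5, -41.2, 39.2]
orientation: [-180.0, 0.1, 6.8]
wrist_force: [0.3, -0.0, 1.1]
opening: -0.001
grip_force: 0.0
```

Call:
move_arm --pt "0 0.12 0 0 -1" --pt "0 0.12 0 0 -1" --pt "0 0.12 0 0 -1" --pt "0 0.12 0 0 -1" --pt "0 0.12 0 0 -1"

```text
time_s: 3.48
position: [477.2, -77.3, 39.6]
orientation: [-180.0, -0.0, 6.8]
wrist_force: [-0.4, 4.0, 3.6]
opening: 0.001
grip_force: 2.1
```

Call:
move_arm --pt "0 0.06 0 0 -1" --pt "0 0.04 0 0 -1" --pt "0 0.03 0 0 -1" --pt "0 0.03 0 0 -1" --pt "0 0.0 0 0 -1"

```text
time_s: 4.1
position: [478.1, -86.8, 39.3]
orientation: [180.0, 0.0, 6.8]
wrist_force: [-0.3, 3.6, 4.0]
opening: -0.003
grip_force: 1.8
```

Call:
move_arm --pt "0 0.04 0 0 -1" --pt "0 0.04 0 0 -1" --pt "0 0.03 0 0 -1" --pt "0 0.02 0 0 -1" --pt "0 0.0 0 0 -1"

```text
time_s: 4.72
position: [479.0, -94.7, 39.3]
orientation: [180.0, 0.0, 6.8]
wrist_force: [0.2, 2.8, 2.2]
opening: 0.003
grip_force: 1.3
```

Call:
move_arm --pt "0 0.02 0 0 -1" --pt "0 0.02 0 0 -1" --pt "0 0.0 0 0 -1"

```text
time_s: 5.1
position: [479.2, -97.0, 39.3]
orientation: [180.0, 0.0, 6.8]
wrist_force: [-0.9, 2.4, 2.1]
opening: -0.0
grip_force: 1.3
```

Call:
move_arm --pt "0 0.02 0 0 -1" --pt "0 0.02 0 0 -1" --pt "0 0.0 0 0 -1"

```text
time_s: 5.48
position: [479.6, -99.4, 39.3]
orientation: [180.0, 0.0, 6.8]
wrist_force: [0.4, 1.9, 0.8]
opening: 0.002
grip_force: 1.1
```

Call:
move_arm --pt "0 0.02 0 0 -1" --pt "0 0.02 0 0 -1" --pt "0 0.0 0 0 -1"

```text
time_s: 5.85
position: [479.6, -100.3, 39.3]
orientation: [-179.9, 0.0, 6.9]
wrist_force: [-1.5, 7.6, 3.7]
opening: -0.0
grip_force: 3.9
```

Call:
move_arm --pt "0 0.02 0 0 -1" --pt "0 0.0 0 0 -1"

```text
time_s: 6.1
position: [479.6, -100.3, 39.3]
orientation: [-179.9, 0.0, 7.0]
wrist_force: [-2.9, 12.4, 4.8]
opening: -0.002
grip_force: 6.0
```

```bash
python3 - <<'E'
from h import *
s=camera("scene");t=camera("top")
a=cv2.resize(s[160:270,240:340,::-1],(390,430),interpolation=cv2.INTER_CUBIC)
b=cv2.resize(t[180:250,235:340,::-1],(400,267),interpolation=cv2.INTER_CUBIC)
o=np.zeros((430,800,3),np.uint8);o[:,:390]=a;o[:267,400:]=b
cv2.imwrite("pics/c4.png",o)
E
```

```text
(no output)
```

View pics/c4.png

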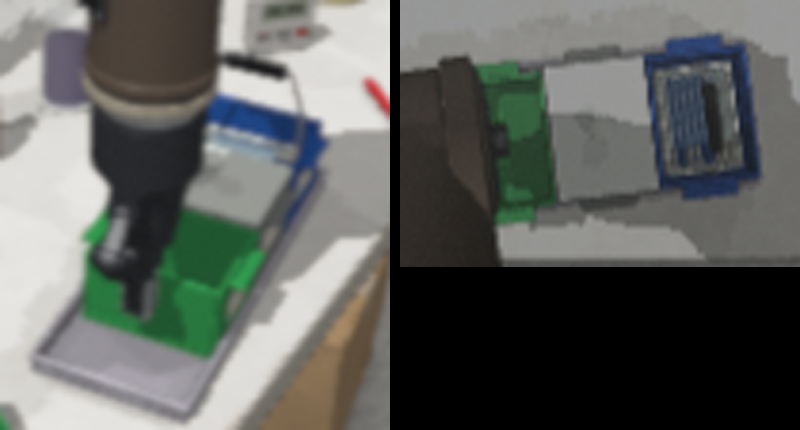

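The green dish now stands flush against the grey one: the force rises steeply with no further motion, and there is no gap in either view. Next I'll back off and go up.

Call:
move_arm --pt "0 -0.2 0 0 -1" --pt "0 -0.2 0 0 -1" --pt "0 0 -0.8 0 -1" --pt "0 0 -0.9 0 -1" --pt "0 0 -0.9 0 -1"

```text
time_s: 6.82
position: [476.7, -78.7, 196.8]
orientation: [180.0, 0.0, 6.8]
wrist_force: [1.2, -0.3, -0.4]
opening: 0.003
grip_force: 0.0
```

Call:
move_arm --pt "0 0 -0.9 0 -1" --pt "-0.4 0.7 0 -0.28 -1" --pt "-0.7 0.7 0 0 -1" --pt "-0.7 0.7 0 0 -1" --pt "0 0 0 0 1"

```text
time_s: 7.45
position: [385.7, -223.6, 249.1]
orientation: [179.9, 0.1, 8.8]
wrist_force: [0.8, 0.6, 0.2]
opening: 0.2
grip_force: 0.0
```

```bash
python3 - <<'E'
from h import *
s=camera("scene");t=camera("top")
print(state()['position'],state()['orientation'])
cv2.imwrite("pics/c5.png",cv2.resize(t[180:250,235:340,::-1],(800,533),interpolation=cv2.INTER_CUBIC))
E
```

```text
[ 388.67825834 -219.80469494  249.32184965] [ 1.79991119e+02 -8.29128263e-04  9.14384563e+00]
```

View pics/c5.png

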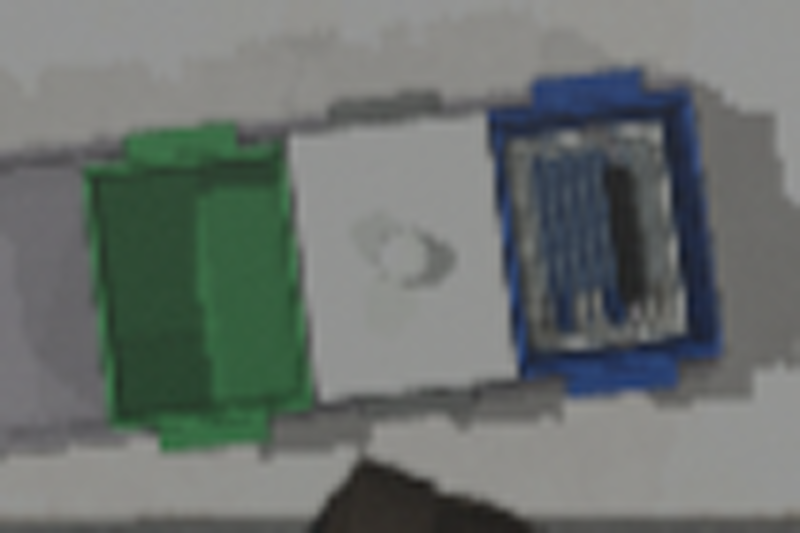

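The dish row is closed up, with the green rim at (85,168) to (313,405), the cover knob at (400,255) and the grip at about (622,235). I'll compute positions.

```bash
python3 - <<'E'
from h import *
T=lambda a:(np.array(a,float)+.5)/(800/105)-.5+[235,180]
for nm,uv,z in(("green",[(85,168),(285,143),(313,405),(108,428)],66),("cover",[(290,138),(492,110),(520,380),(312,403)],71),("blue",[(490,110),(692,85),(720,358),(520,380)],66)):
    w=cast("top",T(uv),z)[:,:2];print(nm,w.mean(0).round(1),np.degrees(np.arctan2(*(w[0]-w[3]+w[1]-w[2])[::-1])).round(1))
t=camera("top");s=camera("scene")
for n,im,box in(("top",t,(300,195,335,235)),("scene",s,(285,160,330,190))):
    x0,y0,x1,y1=box;m=(im[y0:y1,x0:x1].max(2)<60).astype(np.uint8)
    k,l,st,ce=cv2.connectedComponentsWithStats(m)
    i=1+st[1:,4].argmax();w=cast(n,np.argwhere(l==i)[:,::-1]+[x0,y0],124)[:,:2].astype(np.float32)
    v=cv2.fitLine(w,cv2.DIST_L2,0,.01,.01).ravel()
    print(n,st[i],w.mean(0),np.degrees(np.arctan(v[1]/v[0])),cv2.minAreaRect(w))
E
```

```text
green [ 484.7 -155.1] 5.5
cover [ 495.4 -234.7] 5.0
blue [ 504.8 -313.3] 5.6
top [14  7  6 18 67] [ 503.39786 -313.4913 ] 6.8717203 ((503.43109130859375, -313.586669921875), (48.793983459472656, 10.135018348693848), 6.630203723907471)
scene [13 15 14  4 27] [ 504.9849 -313.8058] 7.561106 ((504.8614501953125, -314.30499267578125), (40.942901611328125, 10.978238105773926), 7.071958541870117)
```

Call:
move_arm --pt "0 0 0 0.19 0.3" --pt "0.57 0.6 0 0 0.3" --pt "0.57 0.6 0 0 0.3" --pt "0.56 0.6 0 0 0.3" --pt "0 0 0 0 0.3"

```text
time_s: 8.28
position: [506.8, -314.4, 248.0]
orientation: [-180.0, 0.0, 7.6]
wrist_force: [0.0, -0.4, 0.1]
opening: 0.645
grip_force: 0.0
```

Call:
move_arm --pt "0 0 0.5 0 0.3" --pt "0 0 0.5 0 0.3" --pt "0 0 0 0 0.3" --pt "0 0 0 0 0.3"

```text
time_s: 8.78
position: [504.9, -313.0, 190.5]
orientation: [180.0, -0.1, 7.6]
wrist_force: [-0.3, -0.2, -0.3]
opening: 0.653
grip_force: 0.0
```

```bash
python3 - <<'E'
from h import *
s=camera("scene");t=camera("top")
print(state()['position'],state()['orientation'],state()['opening'])
cv2.imwrite("pics/c6.png",cv2.resize(s[110:230,250:370,::-1],(600,600),interpolation=cv2.INTER_CUBIC))
E
```

```text
[ 505.13872016 -313.44210043  190.89855357] [ 1.79922192e+02 -1.10523510e-01  7.61238517e+00] 0.6522615560822788
```

View pics/c6.png

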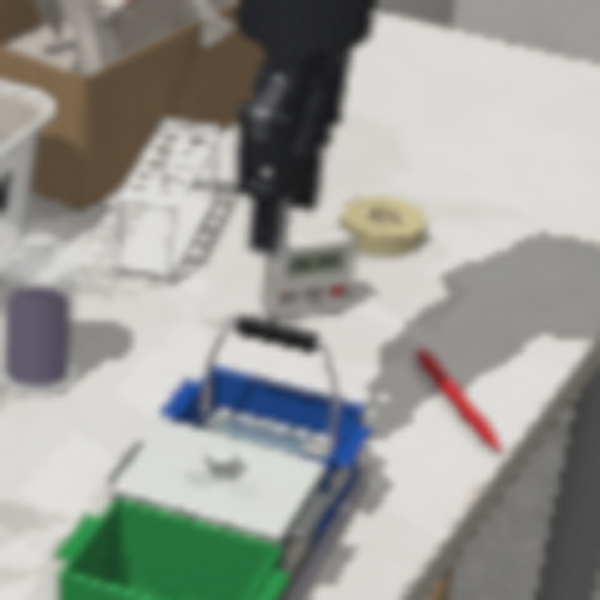

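The fingers are centred above the grip at (277,335). I'll descend and pinch it.

Call:
move_arm --pt "0 0 0.5 0 0.3" --pt "0 0 0.5 0 0.3" --pt "0 0 0.25 0 0.3" --pt "0 0 0.14 0 0.3" --pt "0 0 0 0 0.3"

```text
time_s: 9.5
position: [504.5, -313.5, 106.2]
orientation: [180.0, -0.0, 7.6]
wrist_force: [-0.0, 1.1, 0.4]
opening: 0.653
grip_force: 0.0
```

Call:
move_arm --pt "0 0 0 0 -1" --pt "0 0 0 0 -1" --pt "0 0 0 0 -1" --pt "0 0 0 0 -1" --pt "0 0 0 0 -1" --newtons 50

```text
time_s: 10.12
position: [504.5, -313.3, 106.5]
orientation: [180.0, -0.0, 7.6]
wrist_force: [-1.2, 1.2, 5.4]
opening: 0.106
grip_force: 49.7
```

Call:
move_arm --pt "0 0 -0.1 0 -1" --pt "0 0 -0.2 0 -1" --pt "0 0 -0.25 0 -1" --pt "0 0 -0.25 0 -1" --pt "0 0 -0.25 0 -1"

```text
time_s: 10.75
position: [504.4, -313.5, 170.3]
orientation: [180.0, -0.0, 7.6]
wrist_force: [0.4, 0.1, -1.4]
opening: 0.105
grip_force: 48.7
```

Call:
move_arm --pt "0 0 -0.25 0 -1" --pt "0 0 -0.25 0 -1" --pt "0 0 -0.25 0 -1" --pt "0 0 -0.15 0 -1" --pt "0 0 0 0 -1"

```text
time_s: 11.38
position: [504.7, -313.5, 223.6]
orientation: [180.0, -0.1, 7.6]
wrist_force: [-0.1, -0.4, -1.8]
opening: 0.103
grip_force: 48.8
```

```bash
python3 - <<'E'
from h import *
s=camera("scene");t=camera("top");x=state()
print(x['position'],x['orientation'],x['opening'],x['wrist_force'])
cv2.imwrite("pics/c7.png",cv2.resize(s[110:240,240:370,::-1],(600,600),interpolation=cv2.INTER_CUBIC))
E
```

```text
[ 504.01685844 -313.28856922  222.46641265] [-1.79977612e+02  3.55285128e-02  7.60371605e+00] 0.10646627546005544 [ 0.3048517   0.2223215  -2.32979645]
```

View pics/c7.png

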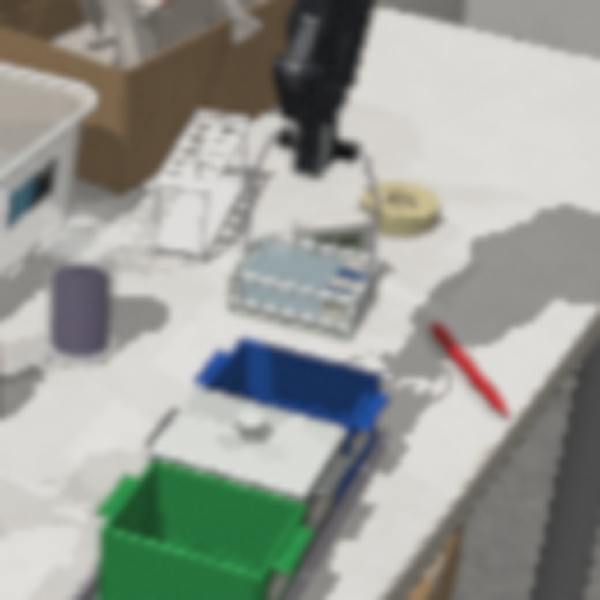

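The basket is out and hangs level, with its underside about 34 mm above the knob. I'll carry it over.

Call:
move_arm --pt "0 0 0 0.07 -1" --pt "0 -0.1 0 0 -1" --pt "0 -0.2 0 0 -1" --pt "0 -0.3 0 0 -1" --pt "0 -0.35 0 0 -1"

```text
time_s: 12.1
position: [497.2, -255.0, 222.9]
orientation: [-180.0, -0.0, 7.0]
wrist_force: [0.8, 0.3, -2.4]
opening: 0.107
grip_force: 48.8
```

Call:
move_arm --pt "0 -0.35 0 0 -1" --pt "0 -0.35 0 0 -1" --pt "0 -0.35 0 0 -1" --pt "0 -0.3 0 0 -1" --pt "0 -0.2 0 0 -1"

```text
time_s: 12.72
position: [485.9, -163.2, 223.0]
orientation: [180.0, -0.0, 7.1]
wrist_force: [0.1, -0.3, -1.5]
opening: 0.103
grip_force: 48.8
```

Call:
move_arm --pt "0 -0.1 0 0 -1" --pt "0 -0.06 0 0 -1" --pt "0 0 0 0 -1" --pt "0 0 0 0 -1"

```text
time_s: 13.22
position: [484.8, -155.5, 222.8]
orientation: [180.0, 0.0, 7.0]
wrist_force: [0.9, 0.4, -1.5]
opening: 0.111
grip_force: 48.8
```

```bash
python3 - <<'E'
from h import *
s=camera("scene");t=camera("top");x=state()
print(x['position'],x['orientation'],x['opening'],x['wrist_force'])
a=cv2.resize(t[180:250,240:320,::-1],(400,350),interpolation=cv2.INTER_CUBIC)
b=cv2.resize(s[150:270,230:330,::-1],(400,480),interpolation=cv2.INTER_CUBIC)
o=np.zeros((480,800,3),np.uint8);o[:350,:400]=a;o[:,400:]=b
cv2.imwrite("pics/c8.png",o)
E
```

```text
[ 484.80971899 -155.4210698   222.82387583] [1.79995570e+02 7.04096131e-03 6.96088894e+00] 0.10599749231636292 [ 0.50219555 -0.37419472 -1.67702505]
```

View pics/c8.png

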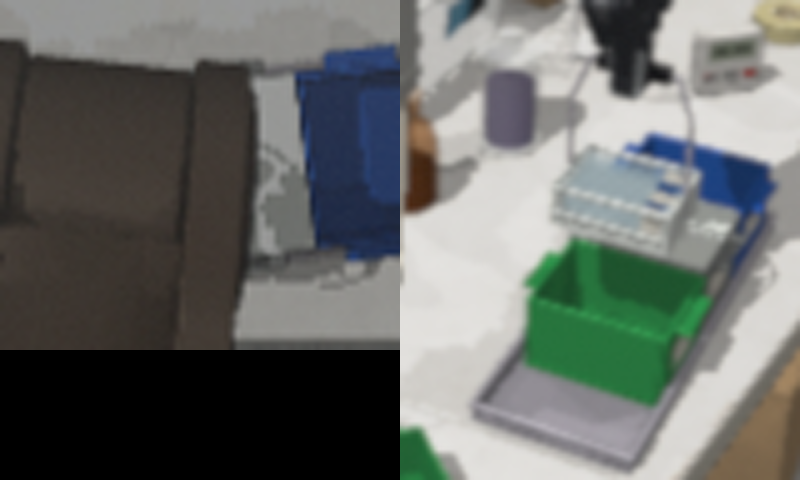

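The basket is over the green dish. In the right-hand view the rack is at about (625,200), above the green mouth. I'll lower it to 15 mm above the rim and check the centring there.

Call:
move_arm --pt "0.01 0 0.15 0 -1" --pt "0 -0.01 0.25 0 -1" --pt "0 0 0.2 0 -1" --pt "0 0 0.12 0 -1" --pt "0 0 0 0 -1"

```text
time_s: 13.95
position: [485.0, -154.2, 179.0]
orientation: [-180.0, 0.1, 7.0]
wrist_force: [0.3, 0.6, -1.1]
opening: 0.108
grip_force: 48.7
```

```bash
python3 - <<'E'
from h import *
s=camera("scene");x=state()
print(x['position'],x['orientation'],x['opening'],x['wrist_force'])
cv2.imwrite("pics/c9.png",cv2.resize(s[165:265,250:330,::-1],(480,600),interpolation=cv2.INTER_CUBIC))
E
```

```text
[ 485.31980376 -154.26440529  179.5344136 ] [-1.79991380e+02  2.10428716e-02  7.00814996e+00] 0.10154098266987868 [-0.33359483  0.24770637 -1.86836155]
```

View pics/c9.png

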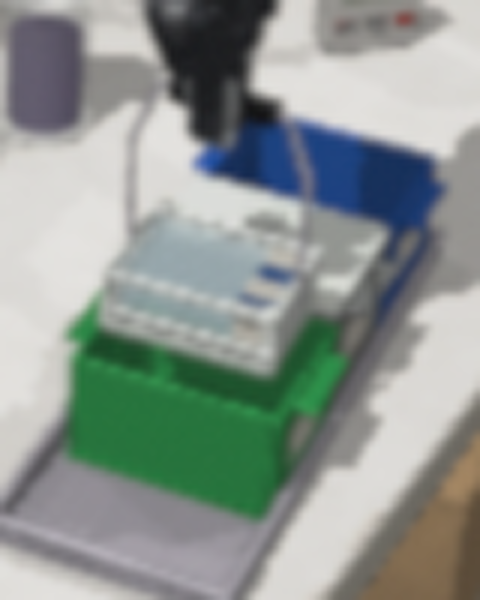

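I'll check using the rack's bottom front corners (102,325) and (273,372), and the green rim's front corners (75,342) and (283,410).

```bash
python3 - <<'E'
from h import *
S=lambda a:(np.array(a,float)+.5)/6-.5+[250,165]
y=np.radians(7);X=np.array([np.cos(y),np.sin(y)]);Y=np.array([-np.sin(y),np.cos(y)])
o=np.array([485.3,-154.3])
for nm,uv,z in(("rack bottom",[(102,325),(273,372)],81),("rack top",[(105,280),(275,325)],113),("rim",[(75,342),(283,410)],66)):
    w=cast("scene",S(uv),z)[:,:2]-o;print(nm,np.c_[w@X,w@Y].round(1).tolist())
def b(px,py,z):return np.r_[o+px*X+py*Y,z]
P=[b(42,30,81),b(-42,30,81),b(52,40,66),b(-52,40,66),b(-52,40,4)]
print(((proj("scene",P)-[250,165]+.5)*6-.5).round(0).tolist())
# line yaw from tray long edges/green side in scene: fit of blue & green masks in top unavailable; green front lower edge
s=camera("scene");m=mask(s,'green');c=big(m).reshape(-1,2)
ap=cv2.approxPolyDP(c.reshape(-1,1,2),2,True).reshape(-1,2);print(ap.tolist())
E
```

```text
rack bottom [[39.1, 28.9], [-43.2, 26.1]]
rack top [[35.4, 36.5], [-44.4, 33.4]]
rim [[52.6, 28.3], [-51.2, 31.5]]
[[95.0, 325.0], [267.0, 376.0], [66.0, 357.0], [278.0, 422.0], [268.0, 525.0]]
[[265, 217], [262, 220], [262, 240], [293, 250], [297, 243], [297, 235], [303, 233], [307, 225], [305, 220], [301, 219], [293, 229], [269, 222]]
```

```bash
python3 - <<'E'
from h import *
s=np.mean([camera("scene").astype(float) for _ in range(3)],0)
g=s[:,:,1]-s[:,:,[0,2]].mean(2)
print("green profile")
for u in(268,275,282,288):
    print(u,g[208:256,u].round().astype(int).tolist())
print("rows")
for v in(232,238):print(v,g[v,254:304].round().astype(int).tolist())
y=np.radians(7);X=np.array([np.cos(y),np.sin(y)]);Y=np.array([-np.sin(y),np.cos(y)]);o=np.array([485.3,-154.3])
lo,hi=[],[]
for u in range(267,291):
    p=g[:,u];v=254
    while p[v]<25:v-=1
    lo.append((u,v+(p[v]-25)/(p[v]-p[v+1])))
w=cast("scene",lo,4)[:,:2]-o;a=np.c_[w@X,w@Y];print("base edge",np.polyfit(a[:,0],a[:,1],1))
E
```

```text
green profile
268 [3, 3, 3, 3, 4, 4, 4, 4, 4, 4, 6, 12, 24, 36, 40, 41, 43, 55, 70, 70, 67, 66, 67, 66, 67, 67, 66, 67, 67, 66, 66, 66, 66, 67, 62, 35, 7, -4, -5, -6, -6, -6, -6, -5, -6, -6, -6, -7]
275 [5, 5, 5, 4, 4, 6, 8, 11, 12, 7, 5, 4, 6, 16, 35, 51, 55, 56, 58, 66, 77, 72, 67, 66, 67, 66, 66, 66, 66, 66, 66, 66, 66, 65, 65, 66, 66, 45, 13, -1, -4, -5, -4, -5, -5, -5, -5, -6]
282 [5, 5, 5, 5, 5, 4, 5, 6, 7, 9, 9, 6, 4, 4, 6, 14, 26, 42, 45, 44, 43, 51, 67, 68, 67, 67, 66, 67, 67, 66, 66, 66, 66, 65, 66, 66, 66, 66, 68, 53, 23, 2, -4, -4, -4, -5, -5, -6]
288 [5, 5, 5, 5, 5, 5, 4, 3, 4, 5, 6, 7, 6, 5, 4, 4, 6, 15, 29, 42, 46, 45, 44, 54, 73, 72, 67, 66, 66, 67, 66, 66, 65, 65, 66, 65, 65, 66, 66, 66, 66, 50, 22, 2, -4, -5, -6, -5]
rows
232 [0, 1, 1, 1, 0, 1, 7, 26, 53, 67, 67, 66, 66, 67, 67, 67, 67, 66, 66, 67, 66, 67, 66, 66, 66, 66, 66, 66, 67, 67, 69, 70, 68, 70, 73, 70, 61, 58, 57, 50, 46, 46, 56, 66, 69, 72, 79, 82, 78, 64]
238 [1, 0, -2, -4, -3, -1, 12, 32, 52, 63, 66, 66, 66, 66, 66, 66, 66, 66, 66, 66, 66, 66, 66, 66, 66, 66, 66, 66, 66, 66, 66, 66, 66, 66, 66, 66, 66, 65, 66, 65, 62, 57, 50, 34, 15, 6, 9, 13, 5, -2]
base edge [-1.01587768e-02  3.90352581e+01]
```

```bash
python3 - <<'E'
from h import *
y=np.radians(7);X=np.array([np.cos(y),np.sin(y)]);Y=np.array([-np.sin(y),np.cos(y)]);o=np.array([485.3,-154.3])
def L(n,uv,z):
    w=cast("scene",uv,z)[:,:2]-o;print(n,np.c_[w@X,w@Y].round(1).tolist())
L("rim inner front",[(268,225.2),(275,227.1),(282,229.2),(288,231.3)],66)
L("rack bottom front",[(268,219.7),(275,221.3),(282,223.5),(288,225.4)],81)
# left edge of front face: predicted u vs observed at rows 232, 238
for x in(50,51,52,53):
    P=[np.r_[o+x*X+39.5*Y,z] for z in np.linspace(4,66,63)];q=proj("scene",P)
    print(x,[np.interp(-v,-q[::-1,1][::-1],q[::-1,0][::-1]).round(2) if 0 else np.interp(v,q[::-1,1],q[::-1,0]).round(2) for v in(232,238)])
s=camera("scene").astype(float);k=s.max(2)-s.min(2)
# rack sides: saturation & brightness along rows of front face of the rack
for v in(214,216,218):print(v,s[v,260:302].mean(1).round().astype(int).tolist(),k[v,260:302].astype(int).tolist())
E
```

```text
rim inner front [[31.3, 35.6], [10.9, 34.7], [-9.7, 34.5], [-27.6, 35.6]]
rack bottom front [[33.9, 31.0], [14.0, 29.0], [-6.7, 29.4], [-24.3, 29.8]]
50 [np.float64(261.0), np.float64(260.82)]
51 [np.float64(260.67), np.float64(260.5)]
52 [np.float64(260.35), np.float64(260.17)]
53 [np.float64(260.02), np.float64(259.85)]
214 [224, 224, 223, 221, 211, 178, 152, 159, 161, 153, 148, 149, 150, 151, 153, 155, 156, 157, 156, 156, 166, 176, 179, 181, 190, 191, 181, 170, 166, 158, 138, 130, 133, 137, 150, 173, 187, 181, 151, 121, 113, 120] [5, 5, 5, 5, 9, 18, 20, 8, 4, 7, 12, 17, 18, 19, 19, 19, 17, 15, 13, 10, 9, 6, 7, 6, 6, 7, 9, 12, 12, 18, 27, 27, 26, 22, 17, 6, 5, 5, 3, 1, 1, 3]
216 [220, 219, 216, 197, 153, 116, 127, 156, 169, 169, 175, 181, 175, 162, 158, 159, 155, 149, 147, 149, 151, 153, 154, 157, 160, 162, 161, 167, 175, 174, 177, 191, 193, 179, 177, 183, 173, 141, 117, 110, 111, 113] [5, 5, 5, 14, 31, 52, 31, 9, 5, 3, 4, 7, 8, 12, 16, 18, 20, 20, 19, 19, 19, 19, 19, 17, 14, 12, 9, 6, 5, 4, 3, 3, 4, 3, 2, 3, 3, 2, 1, 2, 4, 5]
218 [209, 187, 155, 117, 94, 100, 123, 144, 155, 157, 165, 165, 156, 158, 167, 170, 167, 175, 178, 168, 154, 157, 158, 152, 149, 149, 149, 150, 146, 138, 138, 145, 153, 159, 171, 167, 136, 117, 113, 104, 87, 70] [9, 11, 23, 54, 77, 66, 36, 14, 7, 6, 6, 4, 4, 4, 5, 5, 6, 6, 7, 9, 11, 13, 16, 18, 18, 19, 19, 17, 10, 6, 9, 7, 6, 5, 4, 4, 3, 3, 4, 8, 21, 34]
```

The rack and the dish agree to within about 1 mm in both directions. I'll make one tiny correction, let it settle and hand in.

Call:
move_arm --pt "0 0.01 0 0 -1" --pt "0 0 0 0 -1" --pt "0 0 0 0 -1" --pt "0 0 0 0 -1"

```text
time_s: 14.75
position: [485.4, -154.9, 179.7]
orientation: [180.0, 0.0, 7.0]
wrist_force: [-0.4, -0.1, -0.9]
opening: 0.104
grip_force: 48.7
```

```bash
python3 - <<'E'
from cell import *
x=state();print(x['position'],x['orientation'],x['grip_force']);print(job_done())
E
```

```text
[ 485.41890356 -154.90059103  179.70474749] [1.79998615e+02 2.10797875e-03 7.00408700e+00] 48.73074173927307
the job is handed in; nothing more can be done
None
```

I handed the job in at about 14.8 s, verdict not shown: the green dish is flush against the grey one, and the basket is held level and square about 15 mm above its rim, centred to about 1 mm; I viewed 11 pictures, one over the limit of 10.

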